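Close a hinged split bush and show its seam to the inspection camera

ROBOT

A 6-joint arm with a two-finger parallel gripper is mounted at the origin on a cart in front of the work surface, level with it; the furniture and walls round the work are solid. World frame = base frame: x ahead of the robot, y to its left, z up, the work surface at z = 0. Lengths are in m, angles in rad, forces in N, time in s.
With the tool pointing down it reaches from about 0.375 to 0.9 m from the base axis. Payload 3.1 kg.
Tool frame: the origin (TCP) lies on the centre line of the jaws, within the pads' length; the fingertips stand 25 mm ahead of it and the grasp point (between the pads) lies 6 mm ahead of it (manip.tips_ahead is the distance from the TCP to the fingertips, in m); z points along the fingers, y is the direction in which the jaws open and shut (so a half turn about z gives the same grasp; the last joint's range is limited). The gripper opens to 85 mm and grips with 20 to 120 N. Pads are 22 mm wide; open, the fingers measure 114 mm over their backs; the gripper's body (76 mm by 85 mm) begins 54 mm behind the grasp point. The pads swing forward as they close: fully open they stand 13 mm farther back than shut.
Start: joints at [-1.5, 0.527, 1.433, -0, 1.181, -0.178], TCP at [0.154, -0.606, 0.256] pointing down, gripper open.
Joint ranges: [-3.08, 3.08], [-0.75, 2.2], [0.22, 2.44], [-1.43, 4.57], [0, 2.65], [-2.85, 2.85]. Speed limits (rad/s): [2.79, 2.79, 3.14, 3.14, 3.14, 3.14].

INTERFACE

Orientations are given as a unit quaternion [x, y, z, w].
In Python, from station import manip gives the robot as it stands.
- The arm moves only by the tool play_rows, never from a script. Its argument "steps" is a list that holds one entry, the list of rows, each a list of 6 numbers: the shift along the tool's x, y, z in m, then the turn, a rotation vector about the tool's x, y, z in degrees. In form: [[[x, y, z, rx, ry, rz], ...]]. A call has 1 to 10 rows; each row shifts and turns the commanded pose from where the row before left it, along the tool's axes as they then stand; what a row does not reach is not made up. A row lasts 1/8 s, in which the tool goes at most 62.5 mm and 10.7 degrees, less where a joint would pass 70% of its speed; a pose out of reach is approached as far as the arm can. A call is refused whole if a number of a shift passes 0.0625 or a number of a turn 10.7, either way. A call with a gripper value outside its range is refused whole. "fingers" is the opening, from 0 (shut) to 1 (fully open), set as the call begins (left out, the last holds). The fingers move at their own pace and stop on an object; "squeeze" is the grip in N (left out, the last holds). Time passes only in rows, so rows that do not move let the fingers close. It gives the time, the measured TCP pose, the force and the opening at its end, in the units of the state.
- manip.sense(): the state, without advancing time (a new reading comes with each control period).
- manip.snapshot(name): name is "scene" or "top" or "wrist"; returns a dict with "img" (480x640x3 uint8, red, green, blue), "K" (3x3 intrinsics, pixels), "k1" (the pictures are not rectified: a ray, as slopes to the right and down, at radius r is drawn at 1 + k1 r^2 times it, then the intrinsics apply), "world_from_camera" (4x4, takes a point from camera to world coordinates). Camera axes: x right, y down, z forward; pixel columns grow to the right and rows downward; lengths in m; the calibration is good to about 2 mm. A picture is of the moment at which its call begins. There is no depth.
- manip.sign_off(): hands the job in, once; it reports no verdict.
Trained networks look in a picture, given as the dict that the camera call returned (one of the last four; its "shot" number tells which), for a name from the list of things; names that differ only in an ending like _2 or _b are one class to them, and where a whole thing is asked for, a point or a joint stands for the part that bears it (a point fixed in the world has none). Each returns a list of dicts, best first, with "score" (0 to 1); they miss things now and then, are a little off and sometimes report something else, mostly with a low value. They report only what shows in the picture. A call takes as long as a camera call. They do not tell look-alikes from the thing itself.
- manip.regions_of(label, picture): "pixels" (480x640 bool, what is visible of it) and "rect" ([left, top, right, bottom] in pixels, round what is visible of it).
- manip.pinpoint(label, picture): "point" ([column, row] in pixels: a listed point, or the origin of a listed thing).
The state is a dict: "t": time; "q": joint angles; "qd": joint speeds; "tau": joint torques, N m; "tcp_pos": TCP position; "tool_rot": TCP orientation; "force": force on the tool from outside, world axes, zero at the start; "ft_torque": the same for the moment, N m; "finger_gap": opening from 0.0 (shut) to 1.0 (fully open).
Only numpy, scipy, OpenCV 4.12 (cv2) and the standard library are available. Lean on these libraries where they do the work, as an engineer would, in place of code of your own. Each camera call takes 0.05 s, during which the arm holds its last target.

TASK

Squeeze the open blue split bush shut where it stands on the bench, so that its two hinged halves meet edge to edge, then lift it and hold it in the air in front of the inspection camera: closed seam (not the hinge pin) facing the lens, centred and square to it and not rolled, 10 cm from the lens glass. Finish while still holding it there, shut and still; do not touch the camera, and leave the other things on the bench where they are.

Things in the scene. Friction and masses are not known exactly. Their poses are not given: they have to be found in the camera images.
- bush: upright blue split bush: two half shells on a pin, open like a book on end. Frame of its +y half: origin on the bore axis at the underside, z up the bore (22 mm wide), x from pin to seam edge, seam plane y = 0. Shut it spans x -27 to 27 (knuckles to -36), y -18 to 18 (flat outer sides), 60 mm high; 0.2 to 0.45 kg. At the start the seam edge points roughly away from the robot
- bush_half (a joint): angle between the halves, rad: 0 shut edge to edge (a stop), 0.25 to 0.5 at the start. The -y half turns about the pin, clockwise from above as it opens; so the open bush is symmetric about a plane through the pin, turned clockwise by half this angle from bush's x. Little friction, no spring, no latch: squeeze both flat sides to shut it; it stays shut while squeezed
- bush_seam (a point): middle of the seam edge opposite the pin, on bush at x 27, y 0, z 30 mm; axes as bush
- bush_pin (a point): middle of the hinge pin, on bush at x -31, y 0, z 30 mm; axes as bush
- camera_head: grey inspection camera, white ring round its black lens, fixed 265 mm above the bench on a post. Origin in the middle of the head; the lens looks along its -x axis, 15 degrees below level and roughly towards the robot; y is level; the lens glass is at x -38 mm. Stands on the right half of the bench, turned up to 0.35 rad
- focus_point (a point): point in the air on the lens axis, 100 mm before the lens glass (x -138 mm in camera_head), about 229 mm above the bench, where the middle of the seam edge belongs; axes as camera_head. Presented rightly, the axes of bush match these: x towards the lens, bore square to the lens axis, its top end leaning 15 degrees away from the camera
- camera_stand: post and 85 mm square foot of the camera, fixed to the bench; origin under the middle of the foot
- screw_jar: glass jar of screws with a red lid, 80 mm wide, 141 mm high, bystander; origin at its underside
- con_rod: steel connecting rod lying flat, 70 x 156 x 20 mm, bystander
- offcut: wooden offcut, 45 x 92 x 36 mm, bystander
- plug: spark plug lying, 24 x 77 x 21 mm, bystander
- bearing: ball bearing lying flat, 52 mm wide, 15 mm high, bystander
- bench_grinder: grey bench grinder bolted at the left end of the bench, 267 x 384 x 285 mm, fixed; pass above or in front of it
- buffing_machine: black buffing machine behind the middle of the bench, 394 x 398 x 311 mm, fixed; its front lies at about x 0.56
Mind the look-alikes: they are no part of the job. Of the things shaped like the bush, the blue one is meant.

How it is judged:
On the way:
1. the bush is squeezed shut while it stands on the bench (value of joint bush_half below 0.06 rad and height (world z) of bush below 0.012 m and angle between bush's own z axis and vertical below 0.15 rad and contact force between bush and the fingers above 1 N), for 0.2 s.
At the end, for the whole second after the job is handed in: The bush is held by the fingers, clear of the camera, shut within 0.06 rad, still (under 30 mm/s), mid seam edge within 25 mm of the point 100 mm before the lens, seam not pin towards the lens, x and bore axes within 0.2 rad of the camera head's x and z axes (value of joint bush_half below 0.06 rad and distance between bush_seam and focus_point below 0.025 m and angle between the x axis of bush and the x axis of camera_head, either way round below 0.2 rad and angle between the z axis of bush and the z axis of camera_head, either way round below 0.2 rad and x of bush_pin in the frame of camera_head below -0.165 m and height (world z) of bush_pin above 0.1 m and contact force between bush and the fingers above 1 N and contact force between bush and camera_stand below 0.5 N and linear speed of bush below 0.03 m/s); the arm keeps its last pose, push and grip.
It fails at once if the camera or its stand is hit (over 2 N) by arm, fingers or bush (contact force between any of the arm, the fingers, bush and camera_stand above 2 N).
It fails at once if a bystander is moved by more than 30 mm (distance of any of screw_jar, con_rod, offcut, plug, bearing from where it was at the start of the episode above 0.03 m).
It also fails if it takes over 38 s, if anything falls off the work surface, if the arm or the gripper's body presses on something with over 40 N, if the wrist force passes 120 N, or if a joint passes its speed limit or range.

## Working session

There is one attempt and no reset: what is moved stays moved. The work goes in short steps, Python scripts to look and compute and a tool call to move; the robot and the scene stay as the last step left them, time stands still between calls to the robot, and variables do not carry over. Pictures are saved under pics/ and viewed, and the job is handed in when it is done.

Besides the shell and the picture viewer there is one more tool, called after "Emit:" as a command line: name --argument value ..., lists and objects as JSON in quotes. play_rows: Moves the arm, as the interface text tells. Its arguments: {"type":"object","properties":{"steps":{"type":"array"},"fingers":{"type":"number"},"squeeze":{"type":"number"}},"required":["steps"]}

```bash
ls; mkdir -p pics; python3 - <<'E'
from station import manip
import cv2, numpy as np
s=manip.sense(); print(s['t'],s['tcp_pos'],s['tool_rot'],s['finger_gap'],manip.tips_ahead)
for n in ['scene','top']:
    p=manip.snapshot(n); cv2.imwrite(f'pics/{n}0.png',p['img'][:,:,::-1]); print(n,p['K'].tolist(),p['k1'],np.round(p['world_from_camera'],4).tolist())
    for l in ['bush','bush_seam','bush_pin','camera_head','focus_point','camera_stand']:
        try:
            print(l,[(np.round(d['point']).tolist(),round(d['score'],2)) for d in manip.pinpoint(l,p)][:4],[(d['rect'],round(d['score'],2)) for d in manip.regions_of(l,p)][:3])
        except Exception as e: print(l,e)
E
```

```text
pics
0.0 [ 0.15388973 -0.6050584   0.25533946] [ 9.92270814e-01  1.24086412e-01  7.20630730e-05 -1.09001227e-03] 1.00075684736353 0.025
scene [[577.7473828807651, 0.0, 310.94367501698116], [0.0, 577.7473828807651, 235.4107932274338], [0.0, 0.0, 1.0]] -0.14724149898473596 [[0.4139, -0.6035, 0.6815, -0.5704], [-0.9102, -0.2618, 0.321, -0.4365], [-0.0153, -0.7532, -0.6577, 1.2983], [0.0, 0.0, 0.0, 1.0]]
bush [([345.0, 311.0], 0.85), ([266.0, 296.0], 0.44)] [([332.1, 292.5, 356.1, 317.8], 0.96)]
bush_seam [([356.0, 305.0], 0.83), ([258.0, 291.0], 0.57)] [([333.9, 291.7, 355.3, 314.4], 0.55)]
bush_pin [([338.0, 297.0], 0.93)] [([335.4, 293.2, 358.8, 315.8], 0.93), ([259.7, 281.0, 267.2, 294.5], 0.49)]
camera_head [] []
focus_point [] []
camera_stand [([451.0, 310.0], 0.91)] [([433.5, 279.9, 466.2, 328.6], 0.77)]
top [[587.0414330425558, 0.0, 319.560947928446], [0.0, 587.0414330425558, 231.47923942721067], [0.0, 0.0, 1.0]] -0.00860736726409636 [[-0.056, -0.787, 0.6144, -0.6019], [-0.9984, 0.0393, -0.0407, 0.1797], [0.0079, -0.6157, -0.788, 1.6975], [0.0, 0.0, 0.0, 1.0]]
bush [] []
bush_seam [] []
bush_pin [] []
camera_head [] []
focus_point [] []
camera_stand [] []
```

View pics/scene0.png

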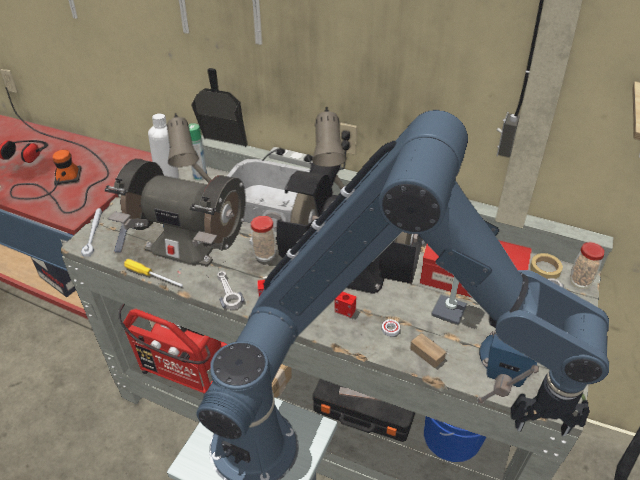

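View pics/top0.png

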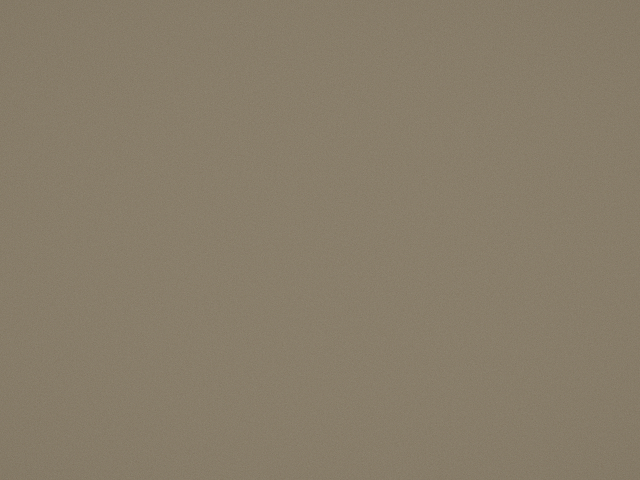

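```bash
python3 - <<'E'
from station import manip
import cv2, numpy as np
p=manip.snapshot('wrist'); cv2.imwrite('pics/w0.png',p['img'][:,:,::-1]); print(p['K'].tolist(),p['k1'],np.round(p['world_from_camera'],4).tolist()); print(manip.sense()['t'])
a=cv2.imread('pics/scene0.png')[220:350,230:500]; cv2.imwrite('pics/sc_crop.png',cv2.resize(a,None,fx=2.9,fy=2.9,interpolation=cv2.INTER_CUBIC))
a=cv2.imread('pics/top0.png')[150:350,230:500]; cv2.imwrite('pics/top_crop.png',cv2.resize(a,None,fx=2.9,fy=2.9,interpolation=cv2.INTER_CUBIC))
E
```

```text
[[399.9771711258633, 0.0, 311.8170805831288], [0.0, 399.9771711258633, 236.34361591015835], [0.0, 0.0, 1.0]] -0.06128331871302799 [[0.2459, -0.9228, -0.2966, 0.2293], [-0.9693, -0.2341, -0.0754, -0.5867], [0.0002, 0.306, -0.952, 0.3732], [0.0, 0.0, 0.0, 1.0]]
1.35
```

View pics/w0.png

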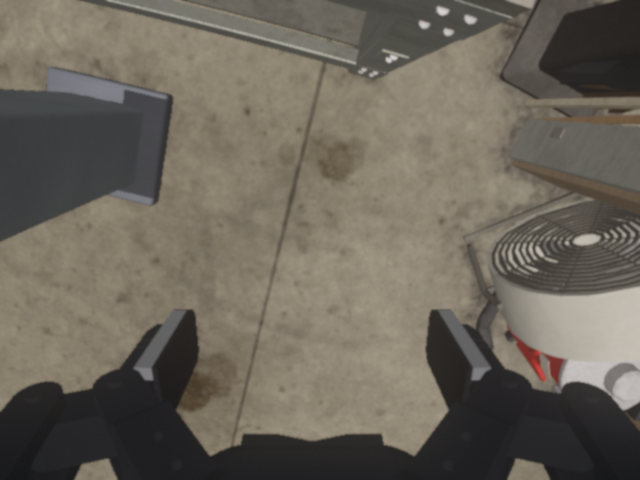

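View pics/sc_crop.png

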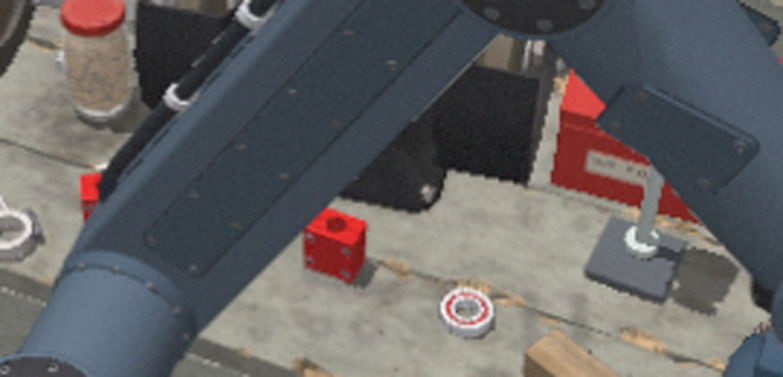

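```bash
cat > h.py <<'E'
import numpy as np, cv2
from scipy.spatial.transform import Rotation as R
def ray(p,uv):
    K=p['K']; d=np.array([p['k1'],0,0,0,0.])
    n=cv2.undistortPoints(np.array([[uv]],float),np.array(K),d)[0,0]
    T=np.array(p['world_from_camera']); return T[:3,3],T[:3,:3]@np.array([n[0],n[1],1])
def atz(p,uv,z):
    o,d=ray(p,uv); return o+d*(z-o[2])/d[2]
def proj(p,X):
    T=np.linalg.inv(np.array(p['world_from_camera'])); X=np.atleast_2d(X)@T[:3,:3].T+T[:3,3]
    s=X[:,:2]/X[:,2:]; s=s*(1+p['k1']*(s**2).sum(1,keepdims=True)); K=np.array(p['K'])
    return s*[K[0,0],K[1,1]]+[K[0,2],K[1,2]]
def rows(p0,R0,p1,R1,n=None,maxd=.06,maxa=10.5):
    """tool-frame rows; R as Rotation. uniform interpolation"""
    p0=np.array(p0);p1=np.array(p1); rv=(R0.inv()*R1).as_rotvec()
    if n is None: n=int(max(np.ceil(np.linalg.norm(p1-p0)/maxd),np.ceil(np.degrees(np.linalg.norm(rv))/maxa),1))
    out=[];Rc=R0
    for i in range(n):
        sh=Rc.inv().apply((p1-p0)/n); out.append(np.r_[sh,np.degrees(rv)/n]); Rc=Rc*R.from_rotvec(rv/n)
    return np.array(out)
E
python3 - <<'E'
from h import *
p=dict(K=[[577.747,0,310.944],[0,577.747,235.411],[0,0,1]],k1=-.14724,world_from_camera=[[0.4139, -0.6035, 0.6815, -0.5704], [-0.9102, -0.2618, 0.321, -0.4365], [-0.0153, -0.7532, -0.6577, 1.2983],[0,0,0,1]])
for n,uv in dict(foot=(451,312),redbush=(346,309),red2=(262,290),jar=(263,258),rod=(232,290),bearing=(391,327),off=(428,350),edge1=(300,340),edge2=(110,290),rightend=(600,330)).items(): print(n,np.round(atz(p,uv,0),3))
E
```

```text
foot [ 0.625 -0.33   0.   ]
redbush [ 0.512 -0.037  0.   ]
red2 [0.481 0.23  0.   ]
jar [0.61  0.295 0.   ]
rod [0.443 0.315 0.   ]
bearing [ 0.5   -0.183  0.   ]
off [ 0.461 -0.306  0.   ]
edge1 [0.351 0.039 0.   ]
edge2 [0.283 0.672 0.   ]
rightend [ 0.728 -0.764  0.   ]
```

```bash
python3 - <<'E'
from h import *
np.set_printoptions(suppress=True)
R0=R.from_quat([.99227,.124086,0,-.00109]);R1=R.from_quat([0,1,0,0])
p0=[.154,-.605,.255]
r=rows(p0,R0,[.47,0,.45],R1,n=17)
print(np.round(r,3).tolist()); print(R0.as_matrix())
E
```

```text
[[0.027, -0.03, -0.011, 0.0, -0.011, -9.75], [0.031, -0.025, -0.011, 0.0, -0.011, -9.75], [0.035, -0.019, -0.011, 0.0, -0.011, -9.75], [0.038, -0.013, -0.011, 0.0, -0.011, -9.75], [0.04, -0.006, -0.011, 0.0, -0.011, -9.75], [0.04, 0.0, -0.011, 0.0, -0.011, -9.75], [0.04, 0.007, -0.011, 0.0, -0.011, -9.75], [0.038, 0.014, -0.011, 0.0, -0.011, -9.75], [0.035, 0.02, -0.011, 0.0, -0.011, -9.75], [0.031, 0.026, -0.011, 0.0, -0.011, -9.75], [0.026, 0.03, -0.011, 0.0, -0.011, -9.75], [0.021, 0.034, -0.011, 0.0, -0.011, -9.75], [0.015, 0.037, -0.011, 0.0, -0.011, -9.75], [0.008, 0.039, -0.011, 0.0, -0.011, -9.75], [0.001, 0.04, -0.011, 0.0, -0.011, -9.75], [-0.006, 0.04, -0.011, 0.0, -0.011, -9.75], [-0.012, 0.038, -0.011, 0.0, -0.011, -9.75]]
[[ 0.96920528  0.24625405 -0.00027051]
 [ 0.24625405 -0.9692029   0.00216315]
 [ 0.00027051 -0.00216315 -0.99999762]]
```

Emit:
play_rows --steps '[[[0.027, -0.03, -0.02, 0, 0, -9.75], [0.031, -0.025, -0.02, 0, 0, -9.75], [0.035, -0.019, -0.02, 0, 0, -9.75], [0.038, -0.013, -0.02, 0, 0, -9.75], [0.04, -0.006, -0.02, 0, 0, -9.75], [0.04, 0, -0.02, 0, 0, -9.75], [0.04, 0.007, -0.02, 0, 0, -9.75], [0.038, 0.014, -0.02, 0, 0, -9.75], [0.035, 0.02, -0.02, 0, 0, -9.75]]]'

```text
t: 2.48
tcp_pos: [0.3217, -0.2834, 0.4372]
tool_rot: [0.627, 0.779, -0.0, 0.0]
force: [1.1, -0.0, -0.8]
finger_gap: 0.999
```

Emit:
play_rows --steps '[[[0.031, 0.026, -0.01, 0, 0, -9.75], [0.026, 0.03, -0.005, 0, 0, -9.75], [0.021, 0.034, 0, 0, 0, -9.75], [0.015, 0.037, 0, 0, 0, -9.75], [0.008, 0.039, 0, 0, 0, -9.75], [0.001, 0.04, 0, 0, 0, -9.75], [-0.006, 0.04, 0, 0, 0, -9.75], [-0.012, 0.038, 0, 0, 0, -9.75], [0, 0, 0, 0, 0, 0]]]'

```text
t: 3.6
tcp_pos: [0.4692, 0.0014, 0.4512]
tool_rot: [-0.002, 1.0, 0.0, 0.0]
force: [0.6, -0.9, -0.1]
finger_gap: 0.998
```

```bash
cat > look.py <<'E'
from h import *
from station import manip
import pickle,sys
def snap(n,tag):
    p=manip.snapshot(n); cv2.imwrite(f'pics/{tag}.png',p['img'][:,:,::-1]); pickle.dump({k:(np.array(v) if k!='shot' else v) for k,v in p.items()},open(f'{tag}.pkl','wb')); return p
E
python3 - <<'E'
from look import *
p=snap('wrist','w1'); print(np.round(p['world_from_camera'],4).tolist())
s=manip.sense(); print(s['t'],s['q'],s['tcp_pos'],s['tool_rot'])
for l in ['bush','bush_seam','bush_pin','camera_head']:
    print(l,[(np.round(d['point'],1).tolist(),round(d['score'],2)) for d in manip.pinpoint(l,p)][:4])
E
```

```text
[[-0.0038, 0.9517, 0.3069, 0.39], [1.0, 0.0035, 0.0015, 0.0007], [0.0003, 0.3069, -0.9517, 0.5681], [0.0, 0.0, 0.0, 1.0]]
3.65 [-2.38221595e-01  1.20176401e-01  1.50456280e+00 -4.76839648e-04
  1.51717771e+00 -1.81048640e+00] [4.68686260e-01 2.80392001e-04 4.51205885e-01] [-7.47057137e-04  9.99999679e-01 -1.92936136e-04 -2.13872565e-04]
bush [([284.8, 186.7], 0.86), ([448.4, 159.2], 0.85), ([376.3, 156.4], 0.57)]
bush_seam [([387.9, 177.0], 0.87), ([262.9, 190.0], 0.71)]
bush_pin [([308.0, 196.5], 0.93), ([436.8, 174.3], 0.92), ([371.2, 140.7], 0.7)]
camera_head []
```

View pics/w1.png

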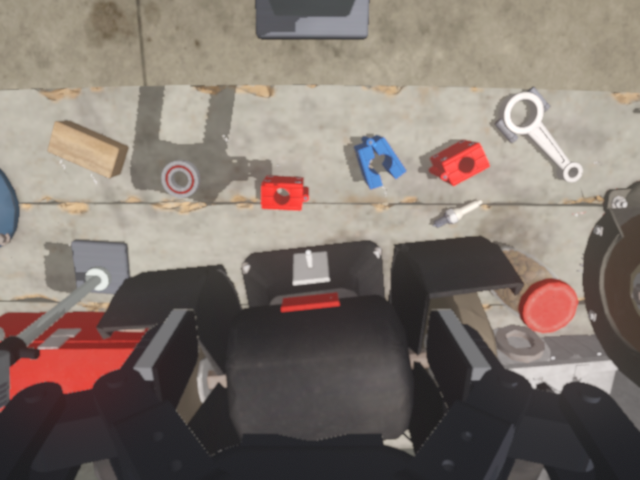

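```bash
python3 - <<'E'
from look import *
p=pickle.load(open('w1.pkl','rb'))
pin=atz(p,(371.2,140.7),.03);seam=atz(p,(387.9,177),.03);o=atz(p,(376.3,156.4),0)
print(pin,seam,o,np.degrees(np.arctan2(*(seam-pin)[1::-1])),np.linalg.norm(seam-pin),np.linalg.norm(o-pin))
a=p['img'][110:210,320:440,::-1]; cv2.imwrite('pics/c1.png',cv2.resize(a,None,fx=6,fy=6,interpolation=cv2.INTER_CUBIC))
E
```

```text
[0.430755   0.07935613 0.03      ] [0.47875157 0.10424443 0.03      ] [0.45465557 0.09192295 0.        ] 27.408691397176526 0.05406568040877739 0.04036288414934499
```

View pics/c1.png

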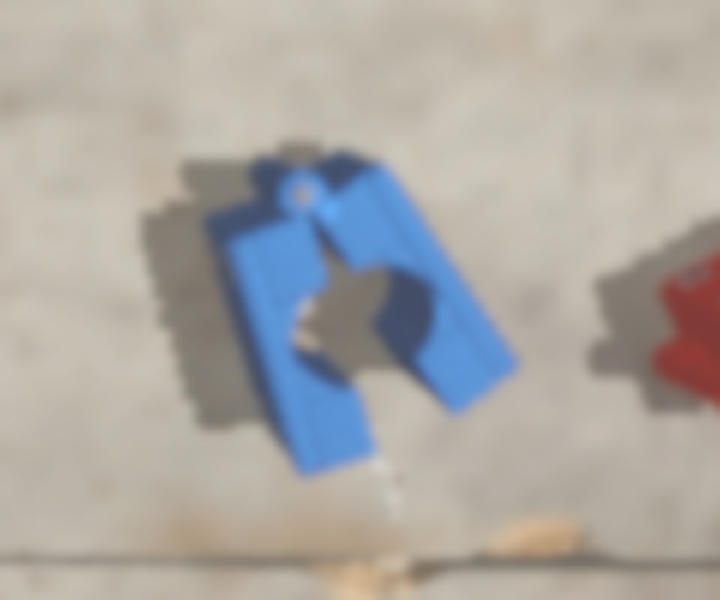

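```bash
cat > fit.py <<'E'
from look import *
from scipy.optimize import least_squares
def half(v,pts,sgn):
    px,py,yaw,a=v; th=yaw if sgn>0 else yaw-a
    q=np.array(pts)*1e-3-[-.031,0]; c,s=np.cos(th),np.sin(th)
    return np.c_[px+c*q[:,0]-s*q[:,1],py+s*q[:,0]+c*q[:,1],np.full(len(q),.06)]
E
python3 - <<'E'
from fit import *
p=pickle.load(open('w1.pkl','rb'))
P=[(-27,18),(27,18),(27,0)];pu=[(385,165),(520,365),(458,412)]
N=[(27,-18),(27,0),(-27,-18)];nu=[(303,475),(375,455),(232,238)]
obs=(np.array(pu+nu+[(303,193)])-3)/6+[320,110]
def f(v): return (proj(p,np.r_[half(v,P,1),half(v,N,-1),half(v,[(-31,0)],1)])-obs).ravel()
r=least_squares(f,[.43,.08,.48,.4]); print(r.x,np.round(r.fun,1))
px,py,y,a=r.x; print('sym yaw deg',np.degrees(y-a/2), 'yaw', np.degrees(y))
# camera
for uv in [(100,275),(75,240),(127,240),(130,290),(72,290)]: print(atz(p,uv,0))
E
```

```text
[0.42950834 0.07366018 0.6368042  0.30634833] [ 0.2 -1.5  1.   0.3 -0.5  0.7 -0.6  0.9  0.8 -0.2 -0.9  0.1  0.1 -0.1]
sym yaw deg 27.709959670042256 yaw 36.48619276419771
[ 0.6382102  -0.33071536  0.        ]
[ 0.58043207 -0.36095937  0.        ]
[ 0.58007692 -0.27875645  0.        ]
[ 0.66352871 -0.28589582  0.        ]
[ 0.66484537 -0.38181815  0.        ]
```

```bash
python3 - <<'E'
from look import *
p=snap('scene','s1'); 
for l in ['camera_head','camera_stand']:
    print(l,[(np.round(d['point'],1).tolist(),round(d['score'],2)) for d in manip.pinpoint(l,p)][:4],[(d['rect'],d['score']) for d in manip.regions_of(l,p)])
a=p['img'][190:350,380:540,::-1]; cv2.imwrite('pics/c2.png',cv2.resize(a,None,fx=3.7,fy=3.7,interpolation=cv2.INTER_CUBIC))
p=pickle.load(open('w1.pkl','rb'))
for uv in [(432,165),(440,185),(445,150)]: print(atz(p,uv,.03))
E
```

```text
camera_head [([461.2, 243.0], 0.63)] [([449.0, 226.8, 476.7, 260.0], 0.65), ([382.3, 318.7, 402.2, 336.0], 0.5)]
camera_stand [([449.6, 311.0], 0.63), ([296.8, 306.1], 0.21)] [([429.0, 226.2, 475.5, 326.3], 0.56)]
[0.46201011 0.16301373 0.03      ]
[0.48913767 0.17655175 0.03      ]
[0.44186304 0.17877849 0.03      ]
```

View pics/s1.png

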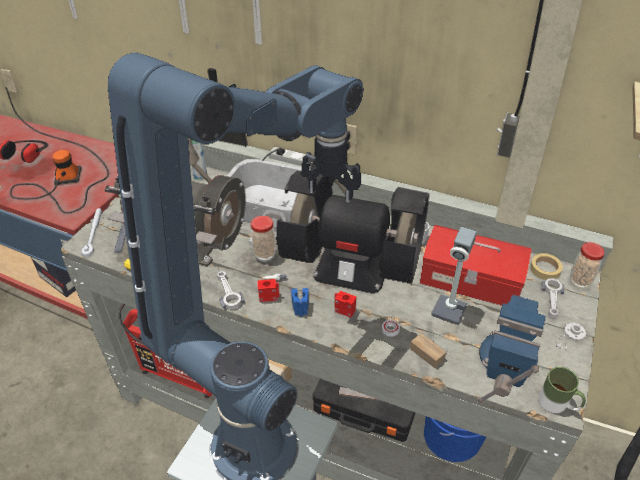

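View pics/c2.png

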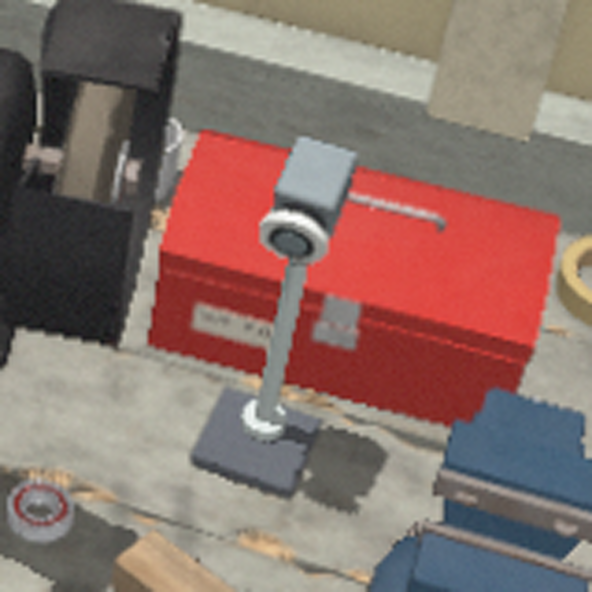

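```bash
python3 - <<'E'
from fit import *
p=pickle.load(open('s1.pkl','rb'))
px=lambda l:(np.array(l,float)-1.85)/3.7+[380,190]
obs=px([(297,137),(357,153),(277,190),(293,237),(337,208)])
fb=px([(264,420)])[0]; print('post',atz(p,fb,0.004),'lens',atz(p,obs[3],.255))
def head(v):
    x,y,ps,L1,L0,w,h=v
    M=R.from_euler('ZY',[ps,-np.radians(15)])
    return M.apply([[L1,w,h],[L1,-w,h],[L0,w,h],[-.038,0,0],[L0,-w,h]])+[x,y,.265]
for ps0 in (-.3,0,.3):
  r=least_squares(lambda v:np.r_[(proj(p,head(v))-obs).ravel(),(v[0:2]-[.63,-.33])/.02,(v[3:]-[.035,-.03,.025,.025])/.01],[.63,-.33,ps0,.035,-.03,.025,.025]); print(np.round(r.x,3),r.cost)
E
```

```text
post [ 0.65655528 -0.32058081  0.004     ] lens [ 0.6004158  -0.31837068  0.255     ]
[ 0.637 -0.322 -0.046  0.031 -0.021  0.022  0.025] 1.131537916286727
[ 0.637 -0.322 -0.046  0.031 -0.021  0.022  0.025] 1.1315379162946235
[ 0.637 -0.322 -0.046  0.031 -0.021  0.022  0.025] 1.1315379162881145
```

```bash
python3 - <<'E'
from h import *
np.set_printoptions(suppress=True)
R0=R.from_quat([0,1,0,0]);R1=R.from_euler('z',27.7,degrees=True)*R0
print(np.round(rows([.4687,.0003,.4512],R0,[.4585,.0888,.19],R1,n=5),3).tolist())
E
```

```text
[[0.002, 0.018, 0.052, 0.0, 0.0, -5.54], [0.0, 0.018, 0.052, 0.0, 0.0, -5.54], [-0.001, 0.018, 0.052, 0.0, 0.0, -5.54], [-0.003, 0.018, 0.052, 0.0, 0.0, -5.54], [-0.005, 0.017, 0.052, 0.0, 0.0, -5.54]]
```

Emit:
play_rows --steps '[[[0.002, 0.018, 0.052, 0, 0, -5.54], [0, 0.018, 0.052, 0, 0, -5.54], [-0.001, 0.018, 0.052, 0, 0, -5.54], [-0.003, 0.018, 0.052, 0, 0, -5.54], [-0.005, 0.017, 0.053, 0, 0, -5.54], [0, 0, 0, 0, 0, 0]]]' --fingers 0.85

```text
t: 4.85
tcp_pos: [0.4555, 0.0896, 0.1873]
tool_rot: [-0.24, 0.971, 0.001, -0.005]
force: [0.1, -0.2, 0.7]
finger_gap: 0.856
```

```bash
python3 - <<'E'
from look import *
p=snap('wrist','w2'); s=manip.sense(); print(s['t'],s['tcp_pos'],s['tool_rot'])
for l in ['bush','bush_seam','bush_pin']:
    print(l,[(np.round(d['point'],1).tolist(),round(d['score'],2)) for d in manip.pinpoint(l,p)][:4])
E
```

```text
4.9 [0.45778736 0.08899927 0.18950457] [-2.39120593e-01  9.70988216e-01  4.00330006e-04 -1.75116672e-03]
bush [([425.6, 275.1], 0.84), ([314.2, 216.0], 0.66), ([139.9, 191.9], 0.66)]
bush_seam [([90.2, 183.2], 0.84), ([318.1, 263.2], 0.8), ([470.2, 289.1], 0.71)]
bush_pin [([310.9, 182.3], 0.91), ([396.6, 290.3], 0.9), ([164.2, 222.1], 0.75)]
```

View pics/w2.png

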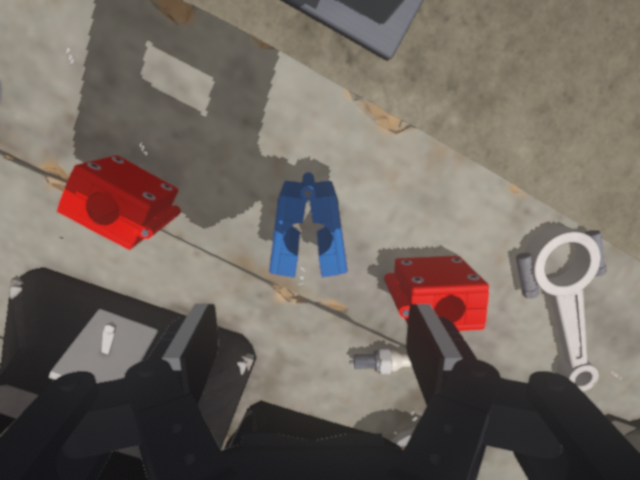

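```bash
python3 - <<'E'
from look import *
p=pickle.load(open('w2.pkl','rb'))
a=p['img'][165:290,250:370,::-1]; cv2.imwrite('pics/c3.png',cv2.resize(a,None,fx=4.8,fy=4.8,interpolation=cv2.INTER_CUBIC))
E
```

```text
(no output)
```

View pics/c3.png

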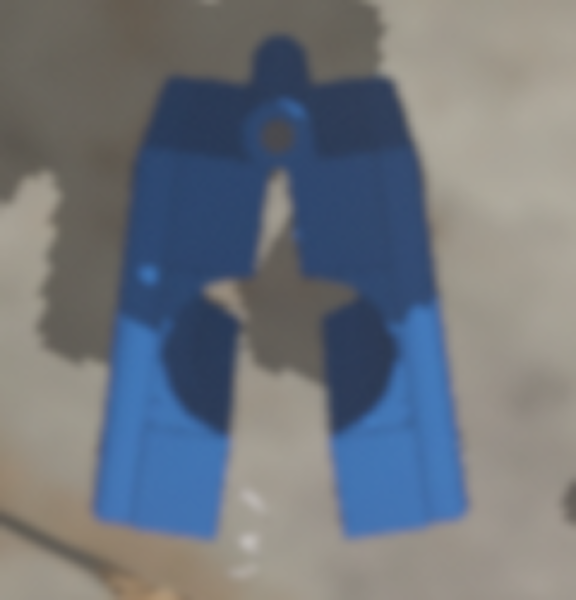

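```bash
python3 - <<'E'
from fit import *
p=pickle.load(open('w2.pkl','rb'))
P=[(-27,18),(27,18),(27,0)];pu=[(417,150),(467,515),(343,538)]
N=[(27,-18),(27,0),(-27,-18)];nu=[(95,515),(218,537),(140,150)]
obs=(np.array(pu+nu+[(280,135)])-2.4)/4.8+[250,165]
def f(v): return (proj(p,np.r_[half(v,P,1),half(v,N,-1),half(v,[(-31,0)],1)])-obs).ravel()
r=least_squares(f,[.43,.08,.6,.3]); print(r.x,np.round(r.fun,1))
px,py,y,a=r.x; t=y-a/2; print('sym yaw deg',np.degrees(t),'grasp',px+.034*np.cos(t),py+.034*np.sin(t))
E
```

```text
[0.42931445 0.07353645 0.62782157 0.28765402] [ 0.9 -1.8  0.7  1.7 -0.5  0.6 -0.8  1.9  0.5  0.9 -0.6 -1.8 -0.2 -0.9]
sym yaw deg 27.730845775730376 grasp 0.45940932289393915 0.08935728480522899
```

Emit:
play_rows --steps '[[[-0.001, 0, 0.04, 0, 0, 0], [0, 0, 0.04, 0, 0, 0], [0, 0, 0.04, 0, 0, 0], [0, 0, 0.03, 0, 0, 0], [0, 0, 0, 0, 0, 0]]]'

```text
t: 5.68
tcp_pos: [0.4603, 0.0888, 0.0404]
tool_rot: [-0.239, 0.971, -0.0, 0.0]
force: [0.3, -0.3, 0.4]
finger_gap: 0.848
```

Emit:
play_rows --steps '[[[0, 0, 0, 0, 0, 0], [0, 0, 0, 0, 0, 0], [0, 0, 0, 0, 0, 0], [0, 0, 0, 0, 0, 0], [0, 0, 0, 0, 0, 0], [0, 0, 0, 0, 0, 0], [0, 0, 0, 0, 0, 0], [0, 0, 0, 0, 0, 0]]]' --fingers 0 --squeeze 40

```text
t: 6.68
tcp_pos: [0.4608, 0.0894, 0.0423]
tool_rot: [-0.239, 0.971, -0.001, 0.002]
force: [-0.4, -0.0, 5.7]
finger_gap: 0.413
```

```bash
python3 - <<'E'
from look import *
p=snap('wrist','w3'); s=manip.sense(); print(s['t'],s['tcp_pos'],s['tool_rot'],s['finger_gap']*85,s['force'])
E
```

```text
6.725 [0.46085526 0.08942468 0.04230304] [-2.39324290e-01  9.70936833e-01 -6.62389891e-04  2.26097718e-03] 34.965215611989954 [-0.27982818 -0.58635911  6.82313819]
```

View pics/w3.png

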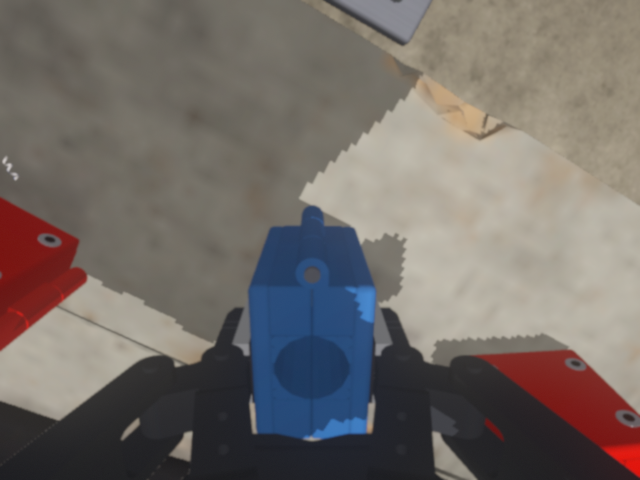

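```bash
python3 - <<'E'
from h import *
np.set_printoptions(suppress=True)
R0=R.from_quat([0,1,0,0]);R1=R.from_euler('z',27.7,degrees=True)*R0
R2=R.from_euler('y',-20,degrees=True)*R0
print(np.round(rows([.4594,.0894,.22],R1,[.43,-.15,.42],R2,n=7),3).tolist())
pc=R2.apply([.079,0,-.117])+[.43,-.15,.42]; print(pc)
E
```

```text
[[0.02, -0.028, -0.029, 0.691, -2.801, 3.917], [0.016, -0.03, -0.029, 0.691, -2.801, 3.917], [0.013, -0.031, -0.029, 0.691, -2.801, 3.917], [0.009, -0.032, -0.03, 0.691, -2.801, 3.917], [0.005, -0.033, -0.03, 0.691, -2.801, 3.917], [0.002, -0.034, -0.029, 0.691, -2.801, 3.917], [-0.002, -0.034, -0.029, 0.691, -2.801, 3.917]]
[ 0.31574793 -0.15        0.50292445]
```

Emit:
play_rows --steps '[[[0, 0, -0.02, 0, 0, 0], [0, 0, -0.04, 0, 0, 0], [0, 0, -0.06, 0, 0, 0], [0, 0, -0.06, 0, 0, 0]]]' --squeeze 60

```text
t: 7.22
tcp_pos: [0.4585, 0.0895, 0.2226]
tool_rot: [-0.239, 0.971, -0.0, 0.0]
force: [1.1, -0.8, -3.2]
finger_gap: 0.406
```

Emit:
play_rows --steps '[[[0.02, -0.028, -0.029, 0.691, -2.801, 3.917], [0.016, -0.03, -0.029, 0.691, -2.801, 3.917], [0.013, -0.031, -0.029, 0.691, -2.801, 3.917], [0.009, -0.032, -0.03, 0.691, -2.801, 3.917], [0.005, -0.033, -0.03, 0.691, -2.801, 3.917], [0.002, -0.034, -0.029, 0.691, -2.801, 3.917], [-0.002, -0.034, -0.029, 0.691, -2.801, 3.917], [0, 0, 0, 0, 0, 0], [0, 0, 0, 0, 0, 0]]]'

```text
t: 8.35
tcp_pos: [0.4278, -0.1479, 0.42]
tool_rot: [-0.0, 0.985, 0.001, 0.173]
force: [0.2, 0.3, -3.1]
finger_gap: 0.408
```

```bash
python3 - <<'E'
from look import *
p=snap('wrist','w4'); s=manip.sense(); print(s['t'],s['tcp_pos'],s['tool_rot'],s['finger_gap']*85,s['force'])
for l in ['bush','bush_seam','bush_pin','camera_head','camera_stand']:
    print(l,[(np.round(d['point'],1).tolist(),round(d['score'],2)) for d in manip.pinpoint(l,p)][:4])
E
```

```text
8.4 [ 0.42800218 -0.14759844  0.41964259] [-4.88092114e-04  9.85041839e-01  1.14130847e-03  1.72310866e-01] 34.344850203634195 [-0.34708967  0.4495025  -3.20943324]
bush [([582.4, 83.4], 0.91), ([396.1, 109.5], 0.84), ([312.0, 281.4], 0.58)]
bush_seam [([618.0, 78.8], 0.86), ([309.9, 377.5], 0.67), ([377.4, 121.4], 0.65), ([129.3, 342.7], 0.58)]
bush_pin [([313.9, 234.4], 0.82), ([605.3, 191.1], 0.75), ([427.3, 120.7], 0.65), ([574.9, 99.2], 0.64)]
camera_head [([131.0, 339.9], 0.85)]
camera_stand [([189.8, 192.0], 0.88)]
```

View pics/w4.png

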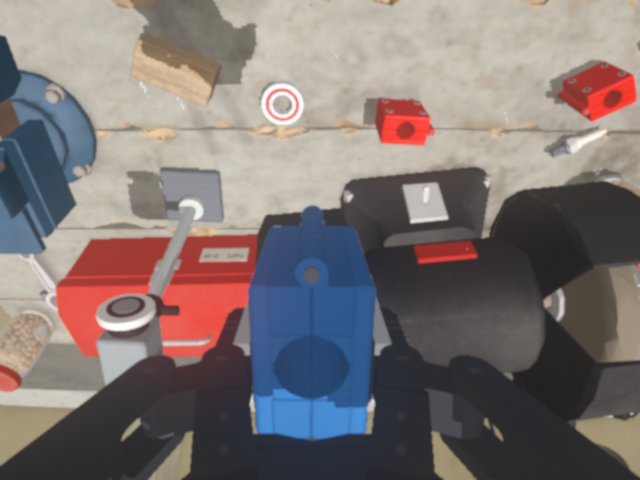

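```bash
python3 - <<'E'
from look import *
p=pickle.load(open('w4.pkl','rb'))
a=p['img'][280:400,80:200,::-1]; cv2.imwrite('pics/c4.png',cv2.resize(a,None,fx=5,fy=5,interpolation=cv2.INTER_CUBIC))
a=p['img'][190:450,230:400,::-1]; cv2.imwrite('pics/c5.png',cv2.resize(a,None,fx=2.3,fy=2.3,interpolation=cv2.INTER_CUBIC))
E
```

```text
(no output)
```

View pics/c4.png

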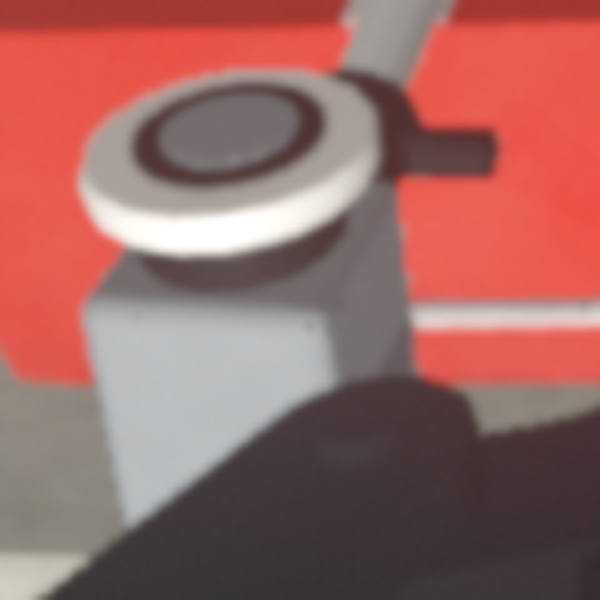

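View pics/c5.png

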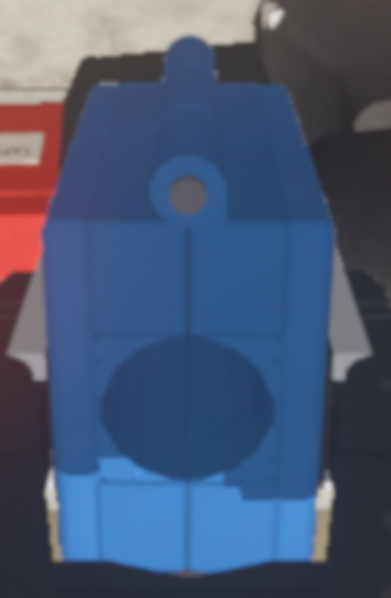

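```bash
python3 - <<'E'
from fit import *
np.set_printoptions(suppress=True)
p=pickle.load(open('s1.pkl','rb'));w=pickle.load(open('w4.pkl','rb'))
px=lambda l:(np.array(l,float)-1.85)/3.7+[380,190]
pw=lambda l:(np.array(l,float)-2.5)/5+[80,280]
oS=px([(297,137),(357,153),(277,190),(337,208),(293,238)])
oW=pw([(90,308),(327,310),(229,135),(127,525)])
def pts(v):
    x,y,ps,L1,L0,wd,h,t=v
    M=R.from_euler('ZY',[ps,-np.radians(15)]); f=lambda q:M.apply(q)+[x,y,.265]
    return f([[L1,wd,h],[L1,-wd,h],[L0,wd,h],[L0,-wd,h],[-.040,0,0]]),f([[L0,wd,h],[L0,-wd,h],[-.038,0,0],[t,wd,h]])
def fun(v):
    a,b=pts(v); return np.r_[(proj(p,a)-oS).ravel()*.7,(proj(w,b)-oW).ravel()]
# left in wrist image = -y world! swap
def pts2(v):
    a,b=pts(v); x,y,ps,L1,L0,wd,h,t=v
    M=R.from_euler('ZY',[ps,-np.radians(15)]); f=lambda q:M.apply(q)+[x,y,.265]
    return a,f([[L0,-wd,h],[L0,wd,h],[-.038,0,0],[t,-wd,h]])
def fun2(v):
    a,b=pts2(v); return np.r_[(proj(p,a)-oS).ravel()*.7,(proj(w,b)-oW).ravel()]
v0=[.637,-.322,-.05,.03,-.021,.022,.025,.01]
for wt in ('both','wrist'):
    g=fun2 if wt=='both' else (lambda v: np.r_[fun2(v)[10:],(np.array(v)[3:7]-[.03,-.021,.022,.025])/.003])
    r=least_squares(g,v0); print(wt,np.round(r.x,4),r.cost,np.round(r.fun,1))
v=r.x; 
r=least_squares(fun2,v0); v=r.x
M=R.from_euler('ZY',[v[2],-np.radians(15)]); print('focus',M.apply([-.138,0,0])+[v[0],v[1],.265])
# foot via wrist: corners
print([np.round(atz(w,u,.01),3) for u in [(161,168),(220,170),(221,221),(163,222),(190,210)]])
# bush in tool
s=dict(p=[.428,-.1476,.4196],q=[-.000488,.98504,.00114,.17231]); Rt=R.from_quat(s['q'])
pc=lambda l:(np.array(l,float)-1.15)/2.3+[230,190]
oB=pc([(46,224),(333,224),(325,561),(54,561),(187,195),(82,84),(290,84)])
B=np.array([(-27,-18,60),(-27,18,60),(27,18,60),(27,-18,60),(-31,0,60),(-27,-18,0),(-27,18,0)])*1e-3
base=R.from_euler('y',180,degrees=True)  # bush axes in tool: x->-x, z->-z
def fb(u):
    Q=base*R.from_rotvec(u[3:])
    return (proj(w,Rt.apply(Q.apply(B)+u[:3])+s['p'])-oB).ravel()
r=least_squares(fb,[0,0,.04,0,0,0]); print('bush',np.round(r.x,4),np.round(r.fun,1))
E
```

```text
both [ 0.6244 -0.3223 -0.0543  0.044  -0.0133  0.0222  0.0193  0.0385] 8.001488096455144 [ 0.5  0.   0.3  0.3 -0.4  1.4 -0.5  1.5 -0.5  2.4 -0.9 -0.5 -0.   1.5
  0.2  0.5  1.  -0.2]
wrist [ 0.6242 -0.3209 -0.0448  0.03   -0.0161  0.022   0.0224  0.0355] 5.082130112520865 [-1.5 -0.9 -0.6  0.8  1.2  0.4  1.  -0.2  0.   1.6 -0.  -0.9]
focus [ 0.49128973 -0.31505582  0.22928297]
[array([ 0.575, -0.357,  0.01 ]), array([ 0.579, -0.275,  0.01 ]), array([ 0.665, -0.286,  0.01 ]), array([ 0.667, -0.375,  0.01 ]), array([ 0.645, -0.329,  0.01 ])]
bush [ 0.0048 -0.0013  0.0455 -0.0084  0.0076 -0.0001] [-1.7 -0.1  0.9 -0.6 -4.5  1.   4.2  1.7  0.8 -0.7  3.  -0.6 -2.6 -0.8]
```

```bash
python3 - <<'E'
from fit import *
np.set_printoptions(suppress=True)
p=pickle.load(open('s1.pkl','rb'));w=pickle.load(open('w4.pkl','rb'))
ls=(np.array([293,238.])-1.85)/3.7+[380,190]; lw=(np.array([228,133.])-2.5)/5+[80,280]
print('z=.255: scene',atz(p,ls,.2552),'wrist',atz(w,lw,.2552))
o1,d1=ray(p,ls);o2,d2=ray(w,lw)
A=np.c_[d1,-d2]; k=np.linalg.lstsq(A,o2-o1,rcond=None)[0]; print(o1+k[0]*d1,o2+k[1]*d2)
R0=R.from_quat([0,1,0,0])
G=[.6265,-.3215,.265]; ps=-.05
M=R.from_euler('ZY',[ps,-np.radians(15)])
foc=M.apply([-.138,0,0])+G; Rt=M*R.from_euler('y',180,degrees=True)
bo=foc-M.apply([.027,0,.03]); tp=bo-Rt.apply([.004,-.0005,.043])
print('focus',foc,'tcp',tp,Rt.as_quat())
R2=R.from_euler('y',-20,degrees=True)*R0
via=tp+M.apply([-.06,0,0])+[0,0,.1]
print('via',via); a=rows([.43,-.15,.42],R2,via,Rt,n=6);print(np.round(a,3).tolist())
b=rows(via,Rt,tp,Rt,n=5); print(np.round(b,4).tolist())
E
```

```text
z=.255: scene [ 0.59915066 -0.31864444  0.2552    ] wrist [ 0.58645134 -0.32026387  0.2552    ]
[ 0.59063974 -0.31950191  0.26279091] [ 0.58501704 -0.31936177  0.25650258]
focus [ 0.49336882 -0.31483789  0.22928297] tcp [ 0.46784484 -0.31306     0.23588717] [ 0.02478354  0.99113505 -0.00326281  0.1304854 ]
via [ 0.40996172 -0.31016343  0.32035803]
[[0.009, -0.027, 0.014, 0.144, 0.833, 0.456], [0.008, -0.027, 0.015, 0.144, 0.833, 0.456], [0.008, -0.027, 0.015, 0.144, 0.833, 0.456], [0.008, -0.027, 0.015, 0.144, 0.833, 0.456], [0.007, -0.027, 0.015, 0.144, 0.833, 0.456], [0.007, -0.027, 0.015, 0.144, 0.833, 0.456]]
[[-0.0068, -0.0, 0.0193, 0.0, 0.0, 0.0], [-0.0068, -0.0, 0.0193, 0.0, 0.0, 0.0], [-0.0068, -0.0, 0.0193, 0.0, 0.0, 0.0], [-0.0068, -0.0, 0.0193, 0.0, 0.0, 0.0], [-0.0068, -0.0, 0.0193, 0.0, 0.0, 0.0]]
```

Emit:
play_rows --steps '[[[0.009, -0.027, 0.014, 0.144, 0.833, 0.456], [0.008, -0.027, 0.015, 0.144, 0.833, 0.456], [0.008, -0.027, 0.015, 0.144, 0.833, 0.456], [0.008, -0.027, 0.015, 0.144, 0.833, 0.456], [0.007, -0.027, 0.015, 0.144, 0.833, 0.456], [0.007, -0.027, 0.015, 0.144, 0.833, 0.456], [0, 0, 0, 0, 0, 0]]]'

```text
t: 9.52
tcp_pos: [0.4085, -0.3119, 0.32]
tool_rot: [0.026, 0.991, -0.002, 0.13]
force: [-0.5, 1.1, -3.8]
finger_gap: 0.406
```

```bash
python3 - <<'E'
from look import *
p=snap('wrist','w5'); q=snap('scene','s5'); s=manip.sense(); print(s['t'],s['q'],s['tcp_pos'],s['tool_rot'],s['finger_gap']*85,s['force'])
a=q['img'][190:350,380:540,::-1]; cv2.imwrite('pics/c6.png',cv2.resize(a,None,fx=3.7,fy=3.7,interpolation=cv2.INTER_CUBIC))
E
```

```text
9.625 [-0.98224163  0.22640913  1.76334014  0.24871578  1.00928184 -2.62103078] [ 0.40859777 -0.31024754  0.32113715] [ 0.02472541  0.99117086 -0.00245758  0.13024183] 34.339278802938786 [ 0.21640873 -0.05722402 -2.53152606]
```

View pics/w5.png

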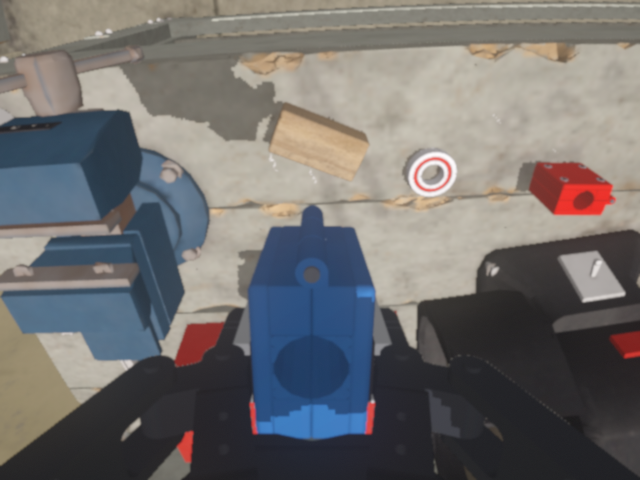

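View pics/c6.png

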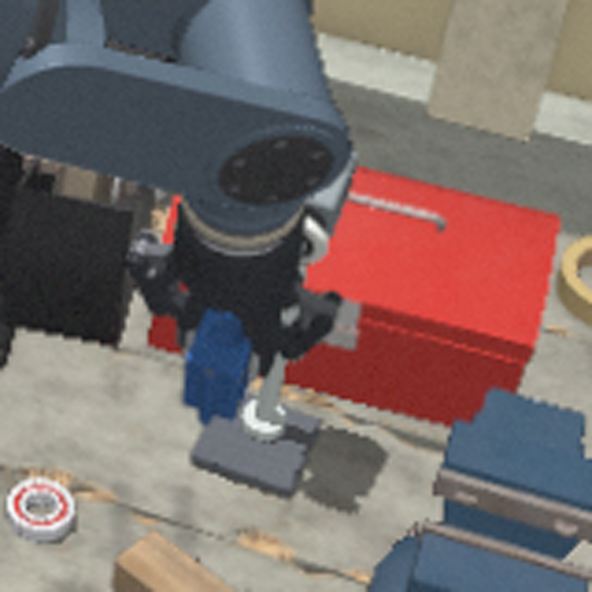

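```bash
python3 - <<'E'
from look import *
p=pickle.load(open('w4.pkl','rb'))
a=p['img'][155:235,150:235,::-1]; cv2.imwrite('pics/c7.png',cv2.resize(a,None,fx=7,fy=7,interpolation=cv2.INTER_CUBIC))
p=pickle.load(open('w1.pkl','rb'))
a=p['img'][225:355,0:140,::-1]; cv2.imwrite('pics/c8.png',cv2.resize(a,None,fx=4.5,fy=4.5,interpolation=cv2.INTER_CUBIC))
E
```

```text
(no output)
```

View pics/c7.png

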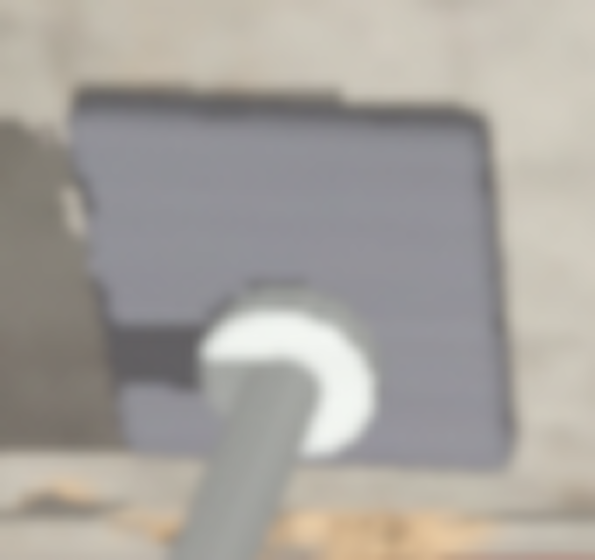

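View pics/c8.png

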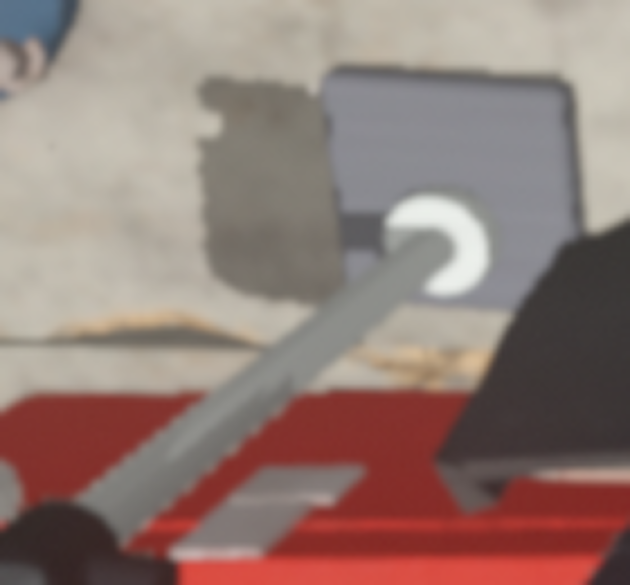

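```bash
python3 - <<'E'
from fit import *
w=pickle.load(open('w4.pkl','rb'));w1=pickle.load(open('w1.pkl','rb'))
o=(np.array([(75,110),(487,120),(512,465),(133,455)],float)-3.5)/7+[150,155]
o1=(np.array([(325,85),(573,88)],float)-2.25)/4.5+[0,225]
C=np.array([(-1,-1),(-1,1),(1,1),(1,-1)])*.0425
def pt(v): c,s=np.cos(v[2]),np.sin(v[2]); return np.c_[C@np.array([[c,s],[-s,c]])+v[:2],np.full(4,v[3])]
r=least_squares(lambda v:np.r_[(proj(w,pt(v))-o).ravel(),.0*(proj(w1,pt(v)[:2])-o1).ravel(),(v[3]-.012)/.003],[.62,-.32,-.05,.012]);print(np.round(r.x,4),np.round(r.fun,1))
a=atz(w1,o1[0],.012);b=atz(w1,o1[1],.012);print(a,b,-np.arctan2(b[0]-a[0],b[1]-a[1]))
E
```

```text
[ 0.6221 -0.3212 -0.0566  0.0096] [-1.5 -0.7  0.4  0.5  1.4  0.7 -0.2 -0.3 -0.  -0.  -0.  -0.  -0.8]
[ 0.58180797 -0.35947295  0.012     ] [ 0.58243527 -0.27400537  0.012     ] -0.007339436974163795
```

Emit:
play_rows --steps '[[[-0.0068, 0, 0.0193, 0, 0, 0], [-0.0068, 0, 0.0193, 0, 0, 0], [-0.0068, 0, 0.0193, 0, 0, 0], [-0.0068, 0, 0.0193, 0, 0, 0], [-0.0034, 0, 0.01, 0, 0, 0], [-0.0034, 0, 0.0093, 0, 0, 0], [0, 0, 0, 0, 0, 0], [0, 0, 0, 0, 0, 0]]]'

```text
t: 10.62
tcp_pos: [0.4662, -0.3138, 0.2376]
tool_rot: [0.025, 0.991, -0.004, 0.131]
force: [-0.7, -0.3, -3.4]
finger_gap: 0.408
```

```bash
python3 - <<'E'
from look import *
p=snap('wrist','w6'); q=snap('scene','s6'); s=manip.sense(); print(s['t'],s['q'],s['qd'],s['tcp_pos'],s['tool_rot'],s['finger_gap']*85,s['force'])
a=q['img'][190:350,380:540,::-1]; cv2.imwrite('pics/c9.png',cv2.resize(a,None,fx=3.7,fy=3.7,interpolation=cv2.INTER_CUBIC))
for n,c in (('wrist',p),('scene',q)):
  for l in ['bush_seam','bush_pin','camera_head','focus_point']:
    print(n,l,[(np.round(d['point'],1).tolist(),round(d['score'],2)) for d in manip.pinpoint(l,c)][:4])
print(proj(q,[.4934,-.3148,.2293]))
Rt=R.from_quat(s['tool_rot']);M=Rt*R.from_euler('y',-180,degrees=True)
print('seam est',Rt.apply([.004,-.0005,.043])+s['tcp_pos']+M.apply([.027,0,.03]))
E
```

```text
10.725 [-0.88741358  0.40364633  1.76524599  0.26799236  0.81229058 -2.57726846] [-1.38535381e-03  9.59898987e-04  7.61842848e-04 -1.54007437e-03
 -1.54101841e-03 -8.64485475e-05] [ 0.46612796 -0.3139472   0.23770337] [ 0.02490757  0.99108748 -0.00367756  0.1308117 ] 34.32841584476025 [-0.05127289 -0.36927235 -2.45136008]
wrist bush_seam [([609.9, 169.7], 0.8), ([309.0, 381.2], 0.72)]
wrist bush_pin [([313.4, 234.1], 0.6)]
wrist camera_head []
wrist focus_point []
scene bush_seam [([444.3, 283.0], 0.96), ([353.9, 306.4], 0.76), ([257.4, 290.8], 0.53)]
scene bush_pin [([338.3, 300.5], 0.83), ([438.4, 301.8], 0.56), ([278.0, 289.1], 0.47)]
scene camera_head [([462.1, 245.0], 0.46)]
scene focus_point []
[[445.91448443 286.62620936]]
seam est [ 0.49165553 -0.31573945  0.23111694]
```

View pics/w6.png

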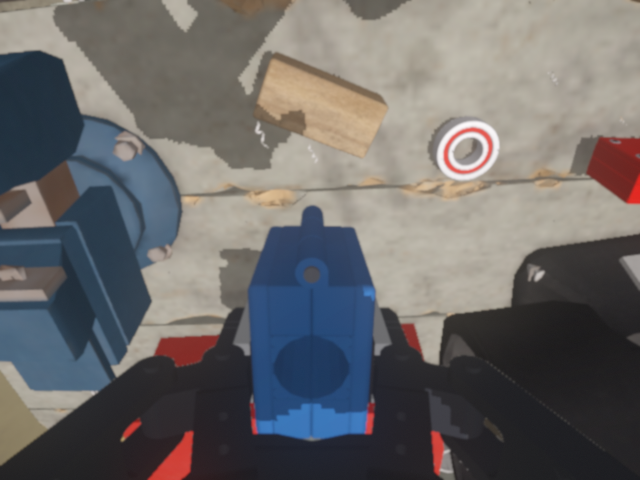

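View pics/c9.png

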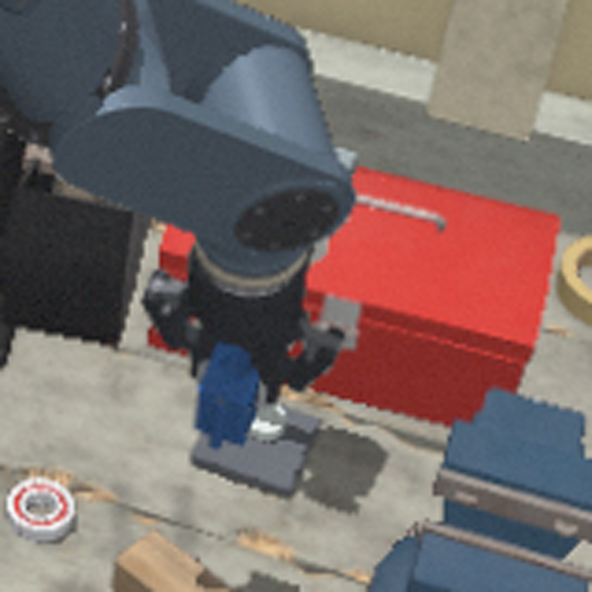

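```bash
python3 - <<'E'
from fit import *
q=pickle.load(open('s6.pkl','rb'))
Rt=R.from_quat([ 0.02490757,0.99108748,-0.00367756,0.1308117]);M=Rt*R.from_euler('y',-180,degrees=True)
B=np.array([(-27,-18,60),(-27,18,60),(-27,-18,0),(-27,18,0),(27,-18,0),(27,18,0),(-36,0,0),(27,18,60)])*1e-3
X=Rt.apply([.004,-.0005,.043])+[.46613,-.31395,.2377]+M.apply(B)
u=proj(q,X); print(np.round((u-[380,190])*3.7+1.85)); print(u.round(1))
im=q['img'][:,:,::-1].copy()
for a in u: cv2.circle(im,tuple(np.round(a).astype(int)),0,(0,255,255),-1)
cv2.imwrite('pics/c10.png',cv2.resize(im[260:330,410:480],None,fx=8,fy=8,interpolation=cv2.INTER_NEAREST))
E
```

```text
[[249. 411.]
 [197. 394.]
 [243. 453.]
 [194. 436.]
 [269. 389.]
 [220. 373.]
 [214. 455.]
 [224. 329.]]
[[446.7 300.6]
 [432.8 295.9]
 [445.3 311.9]
 [431.9 307.3]
 [452.1 294.7]
 [438.9 290.3]
 [437.4 312.5]
 [440.1 278.5]]
```

View pics/c10.png

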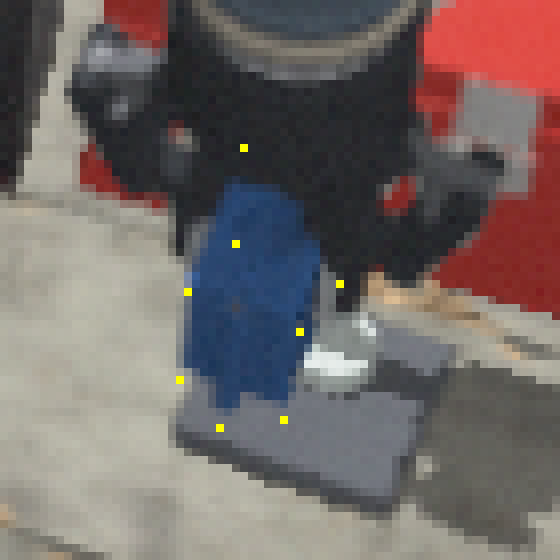

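```bash
python3 - <<'E'
from station import manip
print(manip.sign_off()); s=manip.sense(); print(s['t'],s['tcp_pos'],s['finger_gap'],s['force'])
E
```

```text
the job is handed in; nothing more can be done
None
the job is handed in; nothing more can be done
```

I squeezed the blue bush shut on the bench, lifted it, and held it in front of the inspection camera. I handed the job in at about 10.7 s, still gripping at 60 N. The sign-off gives no verdict, so the result below rests on my own last checks.

- **Shut:** The jaw opening read 34 to 35 mm, against 36 mm nominal across the flats. The wrist picture showed the seam closed and the bush square in the jaws.
- **Position:** I estimated the middle of the seam edge at (0.492, -0.316, 0.231). My estimate of the focus point was about (0.493, -0.315, 0.229), a difference of 2 to 3 mm.
- **Facing the lens:** The bush is tilted 15° and turned to match the camera head, which I measured at about -0.05 rad. My estimates of that turn ran from -0.01 to -0.06 rad, with rougher ones from the foot and post reaching about -0.19 rad. The seam faces the lens.
- **Still and clear:** The joint speeds were close to zero. I saw no sign of touching the camera or its stand, or of moving any other thing on the bench.

**Where the checks disagreed:**
- **Scene camera:** It placed the lens about 12 mm further out than the wrist camera did. It also drew the bush about 2 pixels off in the same direction, so I took this as a bias of that camera that cancels out.
- **"top" camera:** Its picture showed only a blank surface, so I did not use it.

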